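# Shut the battery cover and hold the dead-man handle in notch three

### The arm

A 6-joint arm with a two-finger parallel gripper is mounted at the origin on the work surface. World frame = base frame: x ahead of the robot, y to its left, z up, the work surface at z = 0. Lengths are in mm, angles in rad, forces in N, time in s.
With the tool pointing down it reaches from about 350 to 875 mm from the base axis. Payload 4.2 kg.
Tool frame: the origin (TCP) lies between the finger pads; the fingertips stand 25 mm ahead of it and the grasp point (between the pads) lies 6 mm ahead of it; z points along the fingers, y is the line along which they close (so a half turn about z gives the same grasp; the last joint's range is limited). The gripper opens to 85 mm and grips with 20 to 120 N. Pads are 22 mm wide; open, the fingers measure 114 mm over their backs; the gripper's body (76 mm by 85 mm) begins 54 mm behind the grasp point. The pads swing forward as they close: fully open they stand 13 mm farther back than shut.
Start: joints at [-0.98, 0.385, 0.008, 0, -1.194, -0.259], TCP at [203.606, -590.884, 256.312] pointing down, gripper open.
Joint ranges: [-3.14, 3.14], [-1.21, 2.06], [-1.07, 1.41], [-3.16, 2.05], [-2.99, -0.16], [-3.1, 3.1]. Speed limits (rad/s): [2.79, 2.79, 3.14, 3.14, 3.14, 3.14].

### API

Orientations are given as a unit quaternion [x, y, z, w].
In Python, from bench import arm gives the robot as it stands.
- The arm moves only by the shell command python3 -m pendant 'ROWS'. ROWS is JSON, a list of rows, each a list of 7 numbers: the shift along the tool's x, y, z in m, then the turn, a rotation vector about the tool's x, y, z in degrees, then the finger opening in m, from 0 to 0.0854. In form: [[x, y, z, wx, wy, wz, fingers], ...]. A call has 1 to 12 rows; each row shifts and turns the commanded pose from where the row before left it, along the tool's axes as they then stand; what a row does not reach is not made up. A row lasts 1/10 s, in which the tool goes at most 50 mm and 8.59 degrees, less where a joint would pass 70% of its speed; a pose out of reach is approached as far as the arm can. A call is refused whole if a number of a shift passes 0.05 or a number of a turn 8.59, either way. A call with a gripper value outside its range is refused whole. The fingers move at their own pace and stop on an object; the grip force is fixed at half the most. Time passes only in rows, so rows that do not move let the fingers close. It gives the time, the measured TCP pose, the force, the opening and the grip force at its end, in the units of the state.
- arm.read_state(): the state, without advancing time (a new reading comes with each control period).
- arm.get_image(name): name is "scene" or "top" or "wrist"; returns a dict with "image" (480x640x3 uint8, red, green, blue), "fx", "fy", "cx", "cy" (pixels), "k1" (the pictures are not rectified: a ray, as slopes to the right and down, at radius r is drawn at 1 + k1 r^2 times it, then the intrinsics apply), "xyz" and "rotation" of the camera in the world. Camera axes: x right, y down, z forward; pixel columns grow to the right and rows downward; lengths in mm; the calibration is good to about 2 mm. A picture is of the moment at which its call begins. There is no depth.
- arm.job_done(): hands the job in; it is judged then, once.
The state is a dict: "clock": time; "joints": joint angles; "joint_vel": joint speeds; "joint_efforts": joint torques, N m; "position": TCP position; "ee_rot": TCP orientation; "contact_force": force on the tool from outside, world axes, zero at the start; "wrist_torque": the same for the moment, N m; "gripper_width": finger opening in mm; "grasp_force": force on a finger pad.
Only numpy, scipy, OpenCV 4.12 (cv2) and the standard library are available. Lean on these libraries where they do the work, as an engineer would, in place of code of your own. Each camera call takes 0.05 s, during which the arm holds its last target. There are 200 camera calls.

### The job

The train controller has just been given fresh batteries: slide its flat battery cover shut until it is fully home, and only then push the spring-return speed handle by its upright knob, clockwise past the first and second notches into the third. Hold it there against its spring: the program finishes with the gripper still at the knob, keeping the handle in the third notch. Leave the models and oddments around it, and the spent battery on its deck, where they are.

Things in the scene. Friction and masses are not known exactly. Their poses are not given: they have to be found in the camera images.
- controller: Grey desk box of a wireless train controller, fixed to the bench: 160 mm deep (x), 320 wide (y), flat deck 55 mm up. Origin: centre of its underside; +x points away from the operator, +y to his left, z up. Battery compartment with sliding cover at y = -105 mm, rotary handle at y = +75. Between them a detent housing 14 mm high (y = +23) and an aerial 45 mm high (x = +66, y = -20).
- cover (a joint): Slide of the battery cover, in m: 0 = fully home over the compartment, against its end stop; 0.060 = fully open. It closes towards the controller's +x and stays where it is left; about 2 N of friction. It starts 28 to 58 mm open.
- cover_grip (a point): Middle of the grip rib on the cover, 10 mm above the deck; axes as the controller's. The cover is a plate 70 (x) x 66 (y) x 4 mm lying on the deck between guide rails 10 mm high. The rib stands on its middle: 8 mm thick along x, 36 long along y, top 16 mm above the deck (12 above the plate). Cover home: this point at x = +35, y = -105 mm of the controller.
- handle (a joint): Handle angle, rad: 0 = off, where its spring returns it whenever let go; grows clockwise seen from above. Bumps at about 0.25, 0.70, 1.15; behind each a notch: first 0.475, second 0.925, third 1.375 (in it from 1.27 on); hard stop 1.50. The notches do not hold it: the spring pulls back with 0.13 Nm at off, 0.27 Nm in the third (2 to 4.5 N at the knob); the bumps ask up to 0.12 Nm (2 N) more.
- pivot (a point): The handle's upright turning axis where it meets the deck; axes as the controller's, 75 mm to its +y side. Raised pips on the deck 76 mm from it mark off (a bar) and notches one, two and three (one, two and three pips).
- knob: Upright round knob on the handle's flat arm: 20 mm across, 41 tall, 60 mm from the pivot axis, spinning freely; arm 13 mm wide. Origin: centre of its underside, on the arm's top, 25 mm above the deck. Seen from the pivot it lies 131 degrees anticlockwise from the controller's +x at off (x = -39, y = +120 mm of the controller), 52 degrees in the third notch (x = +37, y = +122).
- knob_mid (a point): Middle of the knob at grasp height, 47 mm above the deck.
- pickup: Bystander: model pickup, 84 x 30 x 32 mm. Origin: centre of its underside.
- sedan: Bystander: model saloon car, 84 x 30 x 30 mm. Origin: centre of its underside.
- wagon: Bystander: model goods wagon, 140 x 36 x 48 mm. Origin: centre of its underside.
- jar: Bystander: small paint jar, 36 mm across, 42 mm tall. Origin: centre of its underside.
- screwdriver: Bystander: small screwdriver, 140 mm long, lying on the bench. Origin: middle of its length, on the bench.
- dead_cell: Bystander: spent block battery, 46 x 26 x 17 mm, lying on the controller's deck between battery cover and handle. Origin: centre of its underside.
- tree: Bystander: model fir tree on a round foot 42 mm across, 111 mm tall. Origin: centre of its underside.

How it is judged (in metres and radians):
On the way, in this order (a step that is already met when the one before it is completed fails the run):
1. the battery cover is slid fully home while the handle is still at off (value of joint cover below 0.003 m and value of joint handle below 0.2 rad), for 0.2 s.
2. the fingers hold the handle, by its knob, in the third notch (value of joint handle above 1.25 rad and contact force between the fingers and knob above 1 N), for 0.5 s.
At the end, for the whole second after the job is handed in: the battery cover is home (within 3 mm), and the fingers, touching the knob with more than 1 N, keep the handle still in the third notch (1.25 rad to its stop) through the last second (all of step 2 and value of joint cover below 0.003 m and velocity of joint handle between -0.15 and 0.15 rad/s); the arm keeps its last pose, push and grip.
It fails at once if the handle is turned off its rest (more than 0.25 rad) while the battery cover is not home (more than 4 mm open) (value of joint handle above 0.25 rad and value of joint cover above 0.004 m).
It fails at once if a bystander is moved by more than 30 mm (distance of any of pickup, sedan, wagon, jar, screwdriver, dead_cell, tree from where it was at the start of the episode above 0.03 m).
It fails at once if the tree or the jar is knocked over (angle between any of tree, jar's own z axis and vertical above 0.6 rad).
It also fails if it takes over 45 s, if anything falls off the work surface, if the arm or the gripper's body presses on something with over 40 N, if the wrist force passes 120 N, or if a joint passes its speed limit or range.

## Working session

There is one attempt and no reset: what is moved stays moved. The work goes in short steps, Python scripts to look and compute and a shell command to move; the robot and the scene stay as the last step left them, time stands still between calls to the robot, and variables do not carry over. Pictures are saved under pics/ and viewed, at most 10 in all, crops included, and the job is handed in when it is done.

```bash
mkdir -p pics; cat > h.py <<'E'
import numpy as np, cv2, json
from bench import arm
def snap(n,f):
    d=arm.get_image(n); cv2.imwrite('pics/'+f+'.png',cv2.cvtColor(d['image'],cv2.COLOR_RGB2BGR))
    np.save('pics/'+f+'.npy',d,allow_pickle=True); return d
def load(f): return np.load('pics/'+f+'.npy',allow_pickle=True).item()
def ray(d,u,v):
    K=np.array([[d['fx'],0,d['cx']],[0,d['fy'],d['cy']],[0,0,1.]])
    # drawn = s*(1+k1 s^2): cv2 model with k1
    p=cv2.undistortPoints(np.array([[[u,v]]],float),K,np.array([d['k1'],0,0,0.]))[0,0]
    R=np.array(d['rotation']); R=R if R.shape==(3,3) else __import__('scipy.spatial.transform',fromlist=['Rotation']).Rotation.from_quat(R).as_matrix()
    r=R@np.array([p[0],p[1],1]); return np.array(d['xyz'],float),r/np.linalg.norm(r)
def plane(d,u,v,z):
    o,r=ray(d,u,v); return o+r*(z-o[2])/r[2]
def tri(*l):
    A=np.zeros((3,3));b=np.zeros(3);rs=[ray(*x) for x in l]
    for o,r in rs: P=np.eye(3)-np.outer(r,r);A+=P;b+=P@o
    x=np.linalg.solve(A,b); return x,[np.linalg.norm((np.eye(3)-np.outer(r,r))@(x-o)) for o,r in rs]
E
python3 -c "
from h import *
for n in ['scene','top','wrist']:
    d=snap(n,n+'0'); print(n,d['fx'],d['cx'],d['cy'],d['k1'],d['xyz'],np.round(d['rotation'],3).tolist())
print(arm.read_state())"
```

```text
scene 622.5923807326902 324.57628329658127 240.79655370205842 -0.04016522884934797 [1372.17825531   85.63650042  667.93322594] [0.605, 0.654, -0.331, -0.311]
top 622.3694440131269 315.56030355863476 246.82057506191825 0.02999716109912048 [ 393.57827448   53.70184847 1137.78422962] [0.708, -0.701, 0.068, -0.053]
wrist 405.7443971899175 320.00468455942405 240.4966777868629 -0.08898399749943064 [ 139.43675003 -612.35101645  373.74314698] [0.576, 0.806, 0.112, 0.078]
{'clock': 0.15, 'joints': array([-9.80359950e-01,  3.85414823e-01,  6.95580231e-03, -3.90539548e-04,
       -1.19398237e+00, -2.58614966e-01]), 'joint_vel': array([ 0.0002185 , -0.00151522,  0.00369969,  0.00192095, -0.00180955,
        0.00082753]), 'joint_efforts': array([-8.98208373e-05, -3.92678225e+01,  1.88582593e+01,  4.18863237e+00,
       -3.38385660e-03,  2.70624525e-06]), 'position': array([ 203.51441772, -590.52635487,  255.45232833]), 'ee_rot': array([-1.65079528e-01,  9.86279899e-01,  8.24282004e-04, -1.73392909e-04]), 'contact_force': array([-1.07948514,  0.11856022, -0.25382665]), 'wrist_torque': array([-0.00797585, -0.032473  ,  0.00417144]), 'grasp_force': 0.0, 'gripper_width': 85.51991397850489}
```

View pics/top0.png

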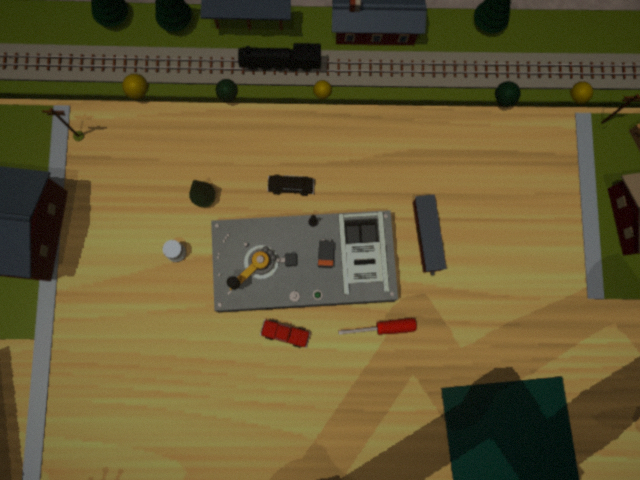

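View pics/scene0.png

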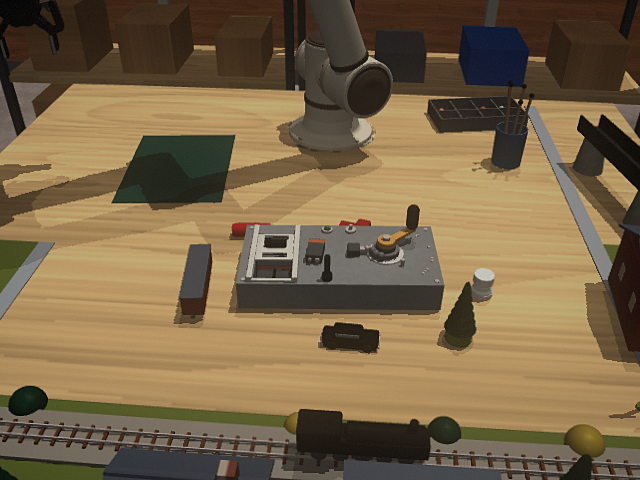

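Top view: the controller spans about (213,221)–(397,300), with the cover at right (rib about (365,262)) and the knob at (233,283). The sedan, screwdriver, wagon, jar, tree and pickup stand around it. The scene view shows the same from the far side, with the knob at (413,215). I'll crop both for exact pixels.

```bash
python3 -c "
from h import *
a=cv2.imread('pics/top0.png')[205:320,205:405]; b=cv2.imread('pics/scene0.png')[195:315,230:450]
a=cv2.resize(a,None,fx=3,fy=3,interpolation=cv2.INTER_CUBIC);b=cv2.resize(b,(0,0),fx=2,fy=2,interpolation=cv2.INTER_CUBIC)
c=np.zeros((590,660,3),np.uint8);c[:345,:600]=a;c[348:588,:440]=b
cv2.imwrite('pics/crop0.png',cv2.convertScaleAbs(c,alpha=1.6))"
```

```text
(no output)
```

View pics/crop0.png

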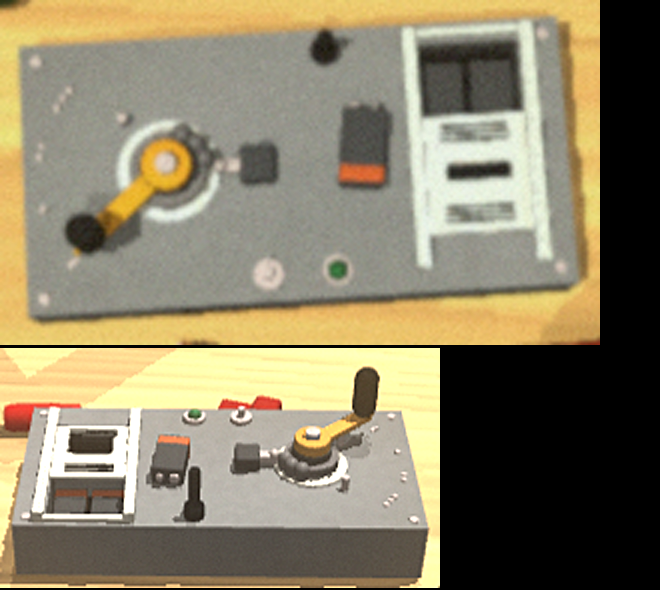

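Crop (top part, 3x): rib centre (479,170), knob top (85,232), pivot cap (166,161), deck screws (35,62), (543,33), (560,267), (43,299). Lower part (scene, 2x): rib at (92,440), screws (391,416), (415,519), (27,516), knob top (367,372).

```bash
python3 -c "
from h import *
t=load('top0');s=load('scene0')
T=lambda x,y:(t,(x+.5)/3-.5+205,(y+.5)/3-.5+205)
S=lambda x,y:(s,(x+.5)/2-.5+230,(y-348+.5)/2-.5+195)
np.set_printoptions(precision=1,suppress=True)
for n,a,b in [('rib',T(479,170),S(92,434)),('knobtop',T(85,232),S(368,372)),('pivcap',T(166,161),S(313,433)),('sc+x+y',T(35,62),S(415,519)),('sc+x-y',T(543,33),S(27,516)),('sc-x+y',T(43,299),S(391,416)),('aerial',T(322,46),S(195,470))]:
    print(n,*tri(a,b))
P={n:plane(*T(*p),55) for n,p in dict(pp=(35,62),pm=(543,33),mm=(560,267),mp=(43,299)).items()}
print(P)
c=sum(P.values())/4; ex=(P['pp']+P['pm']-P['mp']-P['mm'])/2; ey=(P['pp']+P['mp']-P['pm']-P['mm'])/2
print(c,np.linalg.norm(ex),np.linalg.norm(ey),np.degrees([np.arctan2(ex[1],ex[0]),np.arctan2(-ey[0],ey[1])]))
yaw=np.arctan2(-ey[0],ey[1]);R=np.array([[np.cos(yaw),-np.sin(yaw)],[np.sin(yaw),np.cos(yaw)]])
for n,p,h in [('rib',(479,170),71),('knob',(85,232),121),('piv',(166,161),85),('rib-end',(479,170),67)]:
    w=plane(*T(*p),h); print(n,w,R.T@(w-c)[:2])
for n,p,h in [('pickup',(285,332),20),('sedan',(290,185),20),('tree',(203,193),50),('jar',(174,250),42),('wagon',(429,233),48),('sd',(378,328),8),]:
    w=plane(t,*p,h); print(n,w,R.T@(w-c)[:2])
"
```

```text
rib [553.7 -52.9  74.1] [np.float64(0.9053573304664084), np.float64(0.9053573304664037)]
knobtop [510.3 168.5 118.5] [np.float64(1.7304927578364588), np.float64(1.7304927578364662)]
pivcap [554.9 126.5  86.7] [np.float64(0.8082832533386524), np.float64(0.8082832533386884)]
sc+x+y [618.  207.1  54.7] [np.float64(0.753554297283887), np.float64(0.753554297283928)]
sc+x-y [639.4 -92.9  55.1] [np.float64(1.3931950597925409), np.float64(1.3931950597924976)]
sc-x+y [478.5 196.9  54.5] [np.float64(0.1694898837222033), np.float64(0.16948988372230014)]
aerial [621.4  37.4  94.2] [np.float64(0.356716005413624), np.float64(0.35671600541364157)]
{'pp': array([617.9, 206.3,  55. ]), 'pm': array([639.6, -94.3,  55. ]), 'mm': array([ 500.2, -102.7,   55. ]), 'mp': array([478.4, 196.7,  55. ])}
[559.   51.5  55. ] 139.74603078481067 300.7810777096679 [3.7 4.1]
rib [554.3 -54.2  71. ] [ -12.4 -105. ]
knob [510.  166.4 121. ] [-40.6 118.2]
piv [555.2 125.8  85. ] [ 1.5 74.4]
rib-end [554.9 -54.6  67. ] [ -11.8 -105.5]
pickup [433.3  82.7  20. ] [-123.2   40.2]
sedan [703.3  78.   20. ] [145.8  16.1]
tree [677.7 232.8  50. ] [131.5 172.3]
jar [574.9 281.2  42. ] [ 32.4 228. ]
wagon [ 610.4 -172.7   48. ] [  35.1 -227.3]
sd [442.4 -84.6   8. ] [-126.1 -127.3]
```

```bash
python3 -m pendant '[[0,0,0,0,0,7.5,0],[0,0,0,0,0,7.5,0],[-0.0177,0.0255,0,0,0,0,0],[-0.0177,0.0255,0,0,0,0,0],[-0.0177,0.0255,0,0,0,0,0],[-0.0177,0.0255,0,0,0,0,0],[-0.0177,0.0255,0,0,0,0,0],[-0.0177,0.0255,0,0,0,0,0],[-0.0177,0.0255,0,0,0,0,0],[-0.0177,0.0255,0,0,0,0,0],[-0.0177,0.0255,0,0,0,0,0],[-0.0177,0.0255,0,0,0,0,0]]'
python3 -m pendant '[[-0.0177,0.0255,0,0,0,0,0],[-0.0177,0.0255,0,0,0,0,0],[-0.0177,0.0255,0,0,0,0,0],[-0.0177,0.0255,0,0,0,0,0],[-0.0177,0.0255,0,0,0,0,0],[-0.0177,0.0255,0,0,0,0,0],[-0.0177,0.0255,0,0,0,0,0],[-0.0177,0.0255,0,0,0,0,0],[-0.0177,0.0255,0,0,0,0,0],[-0.0177,0.0255,0,0,0,0,0],[0,0,0,0,0,0,0],[0,0,0,0,0,0,0]]'
```

```text
clock: 1.35
position: [362.6, -322.9, 256.2]
ee_rot: [-0.035, 0.999, 0.0, -0.0]
contact_force: [-0.5, -0.1, 0.1]
gripper_width: 0.1
grasp_force: 0.0
clock: 2.55
position: [520.9, -56.9, 255.8]
ee_rot: [-0.036, 0.999, -0.0, -0.001]
contact_force: [-0.5, 0.3, 0.1]
gripper_width: 0.0
grasp_force: 0.0
```

```bash
python3 -m pendant '[[0,0,0.03,0,0,0,0],[0,0,0.03,0,0,0,0],[0,0,0.03,0,0,0,0],[0,0,0.03,0,0,0,0],[0,0,0.02,0,0,0,0],[0,0,0.013,0,0,0,0],[0,0,0.01,0,0,0,0],[0,0,0.005,0,0,0,0],[0,0,0,0,0,0,0],[0,0,0,0,0,0,0]]'
python3 -c "
from h import *
snap('scene','scene1');b=cv2.imread('pics/scene1.png')[150:320,200:460]
w=snap('wrist','wrist1')
a=cv2.imread('pics/wrist1.png')
c=np.zeros((600,800,3),np.uint8);b=cv2.resize(b,None,fx=1.7,fy=1.7);c[:b.shape[0],:b.shape[1]]=b;a=cv2.resize(a,(400,300));c[300:,:400]=a
cv2.imwrite('pics/v1.png',cv2.convertScaleAbs(c,alpha=1.5))"
```

```text
clock: 3.55
position: [521.5, -57.5, 89.0]
ee_rot: [-0.035, 0.999, 0.0, 0.001]
contact_force: [-0.2, 0.4, -0.3]
gripper_width: -0.1
grasp_force: 0.0
```

View pics/v1.png

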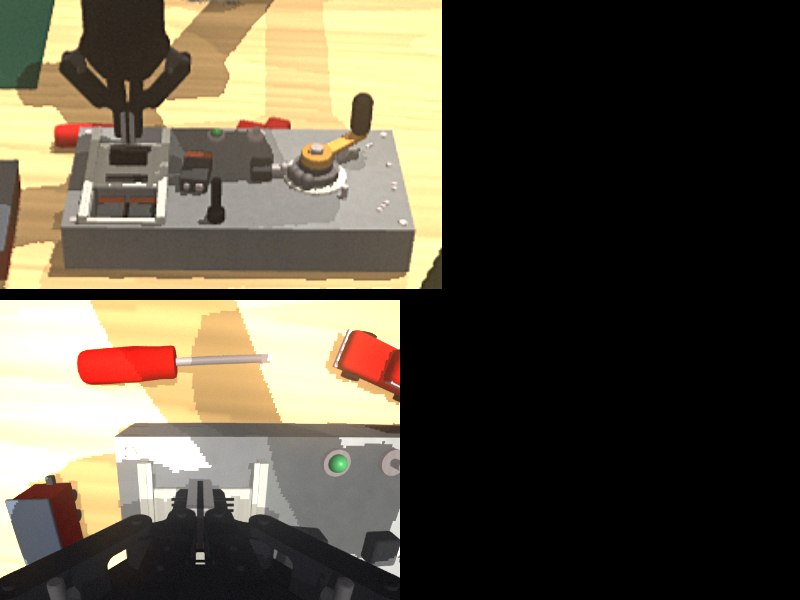

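The fingers stand just behind the rib (scene crop, about (128,140)), centred between the rails. Nothing is touching, so I push.

```bash
python3 -m pendant '[[-0.006,0,0,0,0,0,0],[-0.006,0,0,0,0,0,0],[-0.006,0,0,0,0,0,0],[-0.006,0,0,0,0,0,0],[-0.006,0,0,0,0,0,0],[-0.006,0,0,0,0,0,0]]'
python3 -m pendant '[[-0.006,0,0,0,0,0,0],[-0.006,0,0,0,0,0,0],[-0.005,0,0,0,0,0,0],[-0.003,0,0,0,0,0,0],[0,0,0,0,0,0,0]]'
python3 -m pendant '[[-0.003,0,0,0,0,0,0],[0,0,0,0,0,0,0]]'
```

```text
clock: 4.25
position: [556.9, -54.9, 88.1]
ee_rot: [-0.035, 0.999, -0.0, -0.001]
contact_force: [-2.0, 0.3, 1.7]
gripper_width: -0.3
grasp_force: 1.2
clock: 4.75
position: [577.7, -53.4, 88.2]
ee_rot: [-0.035, 0.999, 0.0, 0.001]
contact_force: [-1.3, 0.2, 0.1]
gripper_width: 0.2
grasp_force: 0.2
clock: 4.95
position: [580.2, -53.2, 88.2]
ee_rot: [-0.035, 0.999, 0.0, 0.0]
contact_force: [-0.3, -0.0, -0.7]
gripper_width: 0.1
grasp_force: 0.5
```

```bash
python3 -m pendant '[[-0.003,0,0,0,0,0,0],[-0.001,0,0,0,0,0,0],[0,0,0,0,0,0,0]]'
python3 -m pendant '[[-0.002,0,0,0,0,0,0],[0,0,0,0,0,0,0]]'
python3 -m pendant '[[-0.002,0,0,0,0,0,0],[0,0,0,0,0,0,0]]'
```

```text
clock: 5.25
position: [584.0, -52.9, 88.2]
ee_rot: [-0.035, 0.999, 0.0, 0.0]
contact_force: [-1.9, -0.0, -1.4]
gripper_width: 0.2
grasp_force: 0.7
clock: 5.45
position: [586.1, -52.8, 88.2]
ee_rot: [-0.035, 0.999, 0.0, 0.0]
contact_force: [-1.8, -0.3, -0.4]
gripper_width: 0.2
grasp_force: 0.8
clock: 5.65
position: [587.0, -52.8, 88.2]
ee_rot: [-0.035, 0.999, -0.0, -0.001]
contact_force: [-4.2, -0.9, 1.3]
gripper_width: -0.4
grasp_force: 2.4
```

```bash
python3 -m pendant '[[-0.002,0,0,0,0,0,0],[0,0,0,0,0,0,0],[0,0,0,0,0,0,0]]'
python3 -m pendant '[[-0.002,0,0,0,0,0,0],[0,0,0,0,0,0,0],[0,0,0,0,0,0,0]]'; python3 -c "
from h import *
snap('top','top2')
a=cv2.imread('pics/top2.png')[200:315,205:405];snap('scene','scene2');b=cv2.imread('pics/scene2.png')[150:320,200:460]
c=np.zeros((600,600,3),np.uint8);a=cv2.resize(a,None,fx=2.6,fy=2.6);c[:a.shape[0],:a.shape[1]]=a;b=cv2.resize(b,None,fx=1.7,fy=1.7);c[300:300+b.shape[0],:b.shape[1]]=b
cv2.imwrite('pics/v2.png',cv2.convertScaleAbs(c,alpha=1.6))"
```

```text
clock: 5.95
position: [587.2, -52.8, 88.2]
ee_rot: [-0.035, 0.999, -0.0, -0.003]
contact_force: [-9.4, 1.0, 5.7]
gripper_width: 0.1
grasp_force: 4.3
clock: 6.25
position: [587.4, -52.8, 88.1]
ee_rot: [-0.035, 0.999, -0.0, -0.005]
contact_force: [-12.3, 1.6, 8.3]
gripper_width: -0.0
grasp_force: 6.2
```

View pics/v2.png

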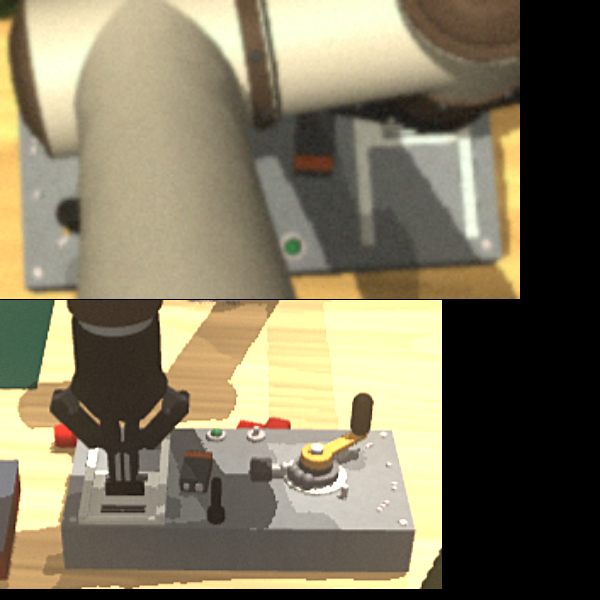

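The cover is home: the fingers hit a hard stop at controller x = 20.6 (20 expected), and the scene view shows the compartment covered with the rib at about (125,487). I'll back off, lift, and turn 90° so the fingers close along the controller's x.

```bash
python3 -m pendant '[[0.008,0,0,0,0,0,0],[0.009,0,0,0,0,0,0],[0,0,-0.02,0,0,0,0],[0,0,-0.04,0,0,0,0],[0,0,-0.04,0,0,0,0.05],[0,0,-0.02,0,0,0,0.05],[0,0,0,0,0,8,0.05],[0,0,0,0,0,8,0.05],[0,0,0,0,0,8,0.05],[0,0,0,0,0,8,0.05],[0,0,0,0,0,8,0.05],[0,0,0,0,0,8,0.05]]'
python3 -m pendant '[[0,0,0,0,0,8,0.05],[0,0,0,0,0,8,0.05],[0,0,0,0,0,8,0.05],[0,0,0,0,0,8,0.05],[0,0,0,0,0,8,0.05],[0,0,0,0,0,2,0.05],[0,0,0,0,0,0,0.05]]'
python3 -c "
from h import *
from scipy.spatial.transform import Rotation as R
s=arm.read_state();M=R.from_quat(s['ee_rot']).as_matrix();print(M.round(3),s['joints'].round(2))
print(M.T@(np.array([510.9,168,s['position'][2]])-s['position']))"
```

```text
clock: 7.55
position: [575.8, -53.5, 208.7]
ee_rot: [0.377, 0.926, 0.001, 0.001]
contact_force: [0.6, -0.2, -0.4]
gripper_width: 50.3
grasp_force: 0.0
clock: 8.25
position: [578.4, -86.9, 206.1]
ee_rot: [0.664, 0.748, 0.019, -0.018]
contact_force: [0.0, 0.3, 0.2]
gripper_width: 50.2
grasp_force: 0.0
[[-0.118  0.993 -0.002]
 [ 0.992  0.118  0.052]
 [ 0.052  0.004 -0.999]] [ 0.1   0.36 -0.14 -0.06 -1.07 -3.1 ]
[260.75757308 -36.85001758  13.41613951]
```

Joint 6 ran to its range end, so I turn back a half turn. The grasp is the same.

```bash
python3 -m pendant '[[0,0,0,0,0,-8,0.05],[0,0,0,0,0,-8,0.05],[0,0,0,0,0,-8,0.05],[0,0,0,0,0,-8,0.05],[0,0,0,0,0,-8,0.05],[0,0,0,0,0,-8,0.05],[0,0,0,0,0,-8,0.05],[0,0,0,0,0,-8,0.05],[0,0,0,0,0,-8,0.05],[0,0,0,0,0,-8,0.05],[0,0,0,0,0,-8,0.05],[0,0,0,0,0,-8,0.05]]'
python3 -m pendant '[[0,0,0,0,0,-8,0.05],[0,0,0,0,0,-8,0.05],[0,0,0,0,0,-8,0.05],[0,0,0,0,0,-8,0.05],[0,0,0,0,0,-8,0.05],[0,0,0,0,0,-8,0.05],[0,0,0,0,0,-8,0.05],[0,0,0,0,0,-8,0.05],[0,0,0,0,0,-8,0.05],[0,0,0,0,0,-8,0.05],[0,0,0,0,0,0,0.05]]'
python3 -c "
from h import *
from scipy.spatial.transform import Rotation as R
s=arm.read_state();M=R.from_quat(s['ee_rot']).as_matrix();print(M.round(3),s['joints'].round(2))
print(M.T@(np.array([510.9,168,s['position'][2]])-s['position']))"
```

```text
clock: 9.45
position: [578.1, -85.1, 206.2]
ee_rot: [-0.116, 0.993, 0.026, 0.002]
contact_force: [0.2, 0.3, -0.2]
gripper_width: 50.1
grasp_force: 0.0
clock: 10.55
position: [578.0, -85.1, 206.1]
ee_rot: [0.725, -0.688, -0.019, -0.018]
contact_force: [-0.6, 0.5, 0.2]
gripper_width: 49.7
grasp_force: 0.0
[[ 0.052 -0.999 -0.003]
 [-0.997 -0.052  0.052]
 [-0.052  0.    -0.999]] [ 0.11  0.36 -0.14 -0.06 -1.07 -0.02]
[-255.92984249   53.87938675   13.33443076]
```

```bash
python3 -m pendant '[[0,0,0,0,3,0,0.05],[-0.0256,0.0054,0,0,0,0,0.05],[-0.0256,0.0054,0,0,0,0,0.05],[-0.0256,0.0054,0,0,0,0,0.05],[-0.0256,0.0054,0,0,0,0,0.05],[-0.0256,0.0054,0,0,0,0,0.05],[-0.0256,0.0054,0,0,0,0,0.05],[-0.0256,0.0054,0,0,0,0,0.05],[-0.0256,0.0054,0,0,0,0,0.05],[-0.0256,0.0054,0,0,0,0,0.05],[-0.0256,0.0054,0,0,0,0,0.05],[0,0,0,0,0,0,0.05]]'
python3 -c "
from h import *
from scipy.spatial.transform import Rotation as R
s=arm.read_state();M=R.from_quat(s['ee_rot']).as_matrix();print(M.round(3),s['joints'].round(2))
print(M.T@(np.array([510.9,168,s['position'][2]])-s['position']))
snap('wrist','wrist3');a=cv2.imread('pics/wrist3.png');snap('scene','scene3');b=cv2.imread('pics/scene3.png')[100:320,200:500]
c=np.zeros((600,640,3),np.uint8);c[:300,:400]=cv2.resize(a,(400,300));b=cv2.resize(b,(0,0),fx=1.3,fy=1.3);c[300:300+b.shape[0],:b.shape[1]]=b
cv2.imwrite('pics/v3.png',cv2.convertScaleAbs(c,alpha=1.6))"
```

```text
clock: 11.75
position: [510.6, 169.8, 206.3]
ee_rot: [0.725, -0.688, -0.0, -0.0]
contact_force: [0.9, -0.5, -0.9]
gripper_width: 49.9
grasp_force: 0.0
[[ 0.052 -0.999  0.   ]
 [-0.999 -0.052  0.001]
 [-0.001 -0.    -1.   ]] [ 0.62  0.28 -0.28 -0.   -1.01 -0.57]
[ 1.83942851e+00 -2.52380401e-01 -1.26783221e-03]
```

View pics/v3.png

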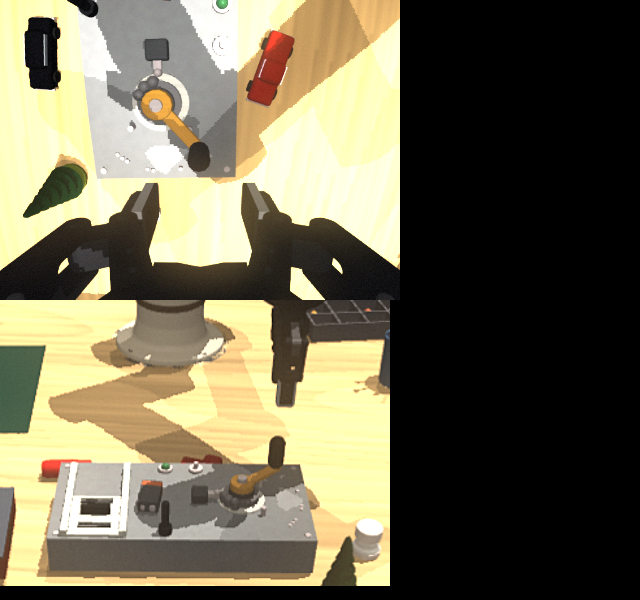

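The wrist view shows the knob at crop (198,152), midway between the pads, with the tree and pickup well clear. I'll check the knob and the cover numerically.

```bash
python3 -c "
from h import *
w=load('wrist3');s=load('scene3');t=load('top0')
print(plane(w,198*1.6,150*1.6,121), tri((w,198*1.6,150*1.6),(t,233,282)), plane(w,155*1.6,104*1.6,86))
p=plane(s,200+97/1.3,100+201/1.3,71);a=np.radians(4);d=p[:2]-[559,51.5];print(p,d@[np.cos(a),np.sin(a)],d@[-np.sin(a),np.cos(a)])
"
```

```text
[513.39930505 159.22035939 121.        ] (array([513.72575165, 170.22826878,  83.27771462]), [np.float64(0.6845516576576386), np.float64(0.684551657657781)]) [555.57365025 126.49106396  86.        ]
[595.02690967 -48.20225117  71.        ] 28.984272461076188 -101.97249167865523
```

```bash
python3 -c "
from h import *
snap('top','top3')
a=cv2.imread('pics/top3.png')[205:320,320:405];b=cv2.imread('pics/scene3.png')[200:320,230:330]
c=np.zeros((600,800,3),np.uint8);c[:460,:340]=cv2.resize(a,None,fx=4,fy=4,interpolation=2);c[:480,350:750]=cv2.resize(b,None,fx=4,fy=4,interpolation=2)
cv2.imwrite('pics/v4.png',cv2.convertScaleAbs(c,alpha=1.6))"
python3 -m pendant '[[0,0,0.02,0,0,0,0.05],[0,0,0.02,0,0,0,0.05],[0,-0.001,0.02,0,0,0,0.05],[0,0,0.015,0,0,0,0.05],[0,0,0.01,0,0,0,0.05],[0,0,0.008,0,0,0,0.05],[0,0,0,0,0,0,0.05]]'
```

```text
clock: 12.6
position: [511.6, 166.5, 112.3]
ee_rot: [0.724, -0.689, -0.001, 0.001]
contact_force: [-0.2, -0.3, 0.3]
gripper_width: 50.0
grasp_force: 0.0
```

View pics/v4.png

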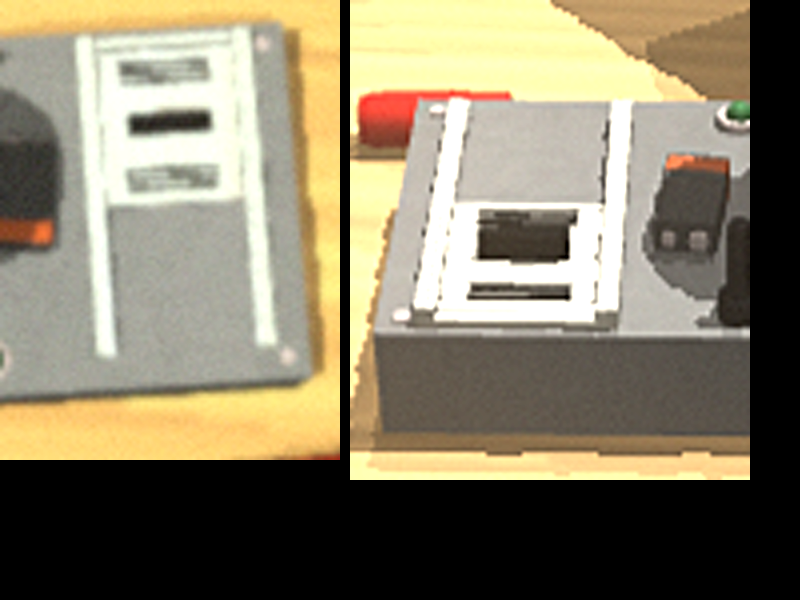

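The top view shows the cover against the end bar, with the rib at crop (169,122), i.e. about (362,235). Next I check that number and close on the knob.

```bash
python3 -c "
from h import *
t=load('top3');p=plane(t,320+169.5/4-.5,205+122.5/4-.5,71);a=np.radians(4);d=p[:2]-[559,51.5];print(p,d@[np.cos(a),np.sin(a)],d@[-np.sin(a),np.cos(a)])"
python3 -m pendant '[[0,0,0,0,0,0,0.03],[0,0,0,0,0,0,0.02],[0,0,0,0,0,0,0.012],[0,0,0,0,0,0,0.012],[0,0,0,0,0,0,0.012],[0,0,0,0,0,0,0.012]]'
```

```text
[600.55233134 -50.07329124  71.        ] 34.3657173224797 -104.22440791680755
clock: 13.2
position: [512.1, 167.4, 113.9]
ee_rot: [0.725, -0.689, -0.0, -0.0]
contact_force: [-1.7, -0.0, 6.3]
gripper_width: 18.4
grasp_force: 58.9
```

```bash
python3 -c "
from h import *
P=np.array([554.5,126.3]);a=np.radians(135.9-np.arange(0,81.1,5.0625));p=P+59.5*np.c_[np.cos(a),np.sin(a)]
d=np.diff(p,axis=0);print((d@np.array([[.052,-.9986],[-.9986,-.052]])).round(1).tolist(),p[-1])"
```

```text
[[-3.4, -4.0], [-3.0, -4.3], [-2.6, -4.5], [-2.2, -4.8], [-1.8, -4.9], [-1.4, -5.1], [-0.9, -5.2], [-0.5, -5.2], [0.0, -5.3], [0.5, -5.2], [0.9, -5.2], [1.4, -5.1], [1.8, -4.9], [2.3, -4.7], [2.7, -4.5], [3.1, -4.3]] [588.7128125  174.97990819]
```

```bash
python3 -m pendant '[[-0.0034,-0.004,0,0,0,0,0.012],[-0.003,-0.0043,0,0,0,0,0.012],[-0.0026,-0.0045,0,0,0,0,0.012],[-0.0022,-0.0048,0,0,0,0,0.012],[-0.0018,-0.0049,0,0,0,0,0.012]]'
python3 -m pendant '[[-0.0014,-0.0051,0,0,0,0,0.012],[-0.0009,-0.0052,0,0,0,0,0.012],[-0.0005,-0.0052,0,0,0,0,0.012],[0,-0.0053,0,0,0,0,0.012],[0.0005,-0.0052,0,0,0,0,0.012]]'
```

```text
clock: 13.7
position: [533.4, 181.3, 113.9]
ee_rot: [0.725, -0.689, -0.0, 0.001]
contact_force: [-3.0, -0.5, 7.0]
gripper_width: 17.9
grasp_force: 59.0
clock: 14.2
position: [559.1, 184.9, 113.8]
ee_rot: [0.725, -0.689, -0.001, 0.001]
contact_force: [-3.5, 0.2, 7.3]
gripper_width: 18.3
grasp_force: 59.0
```

```bash
python3 -m pendant '[[0.0009,-0.0052,0,0,0,0,0.012],[0.0014,-0.0051,0,0,0,0,0.012],[0.0018,-0.0049,0,0,0,0,0.012],[0.0023,-0.0047,0,0,0,0,0.012],[0.0027,-0.0045,0,0,0,0,0.012],[0.0031,-0.0043,0,0,0,0,0.012],[0,0,0,0,0,0,0.012],[0,0,0,0,0,0,0.012]]'
python3 -c "
from h import *
snap('scene','scene5');snap('top','top5');snap('wrist','wrist5')
s=arm.read_state();d=s['position'][:2]-[554.5,126.3];print(np.linalg.norm(d),np.radians(135)-np.arctan2(d[1],d[0]),s['position'])
b=cv2.imread('pics/scene5.png')[150:320,230:470];a=cv2.imread('pics/wrist5.png')
c=np.zeros((600,800,3),np.uint8);c[:300,:400]=cv2.resize(a,(400,300));b=cv2.resize(b,None,fx=1.7,fy=1.7);c[305:305+b.shape[0],:b.shape[1]]=b
cv2.imwrite('pics/v5.png',cv2.convertScaleAbs(c,alpha=1.6))"
```

```text
clock: 15.0
position: [588.5, 174.5, 113.9]
ee_rot: [0.725, -0.689, -0.001, 0.0]
contact_force: [-4.5, 2.0, 7.3]
gripper_width: 18.3
grasp_force: 59.0
58.98620377860863 1.3972410866163334 [588.38032082 174.58556821 113.86926882]
```

View pics/v5.png

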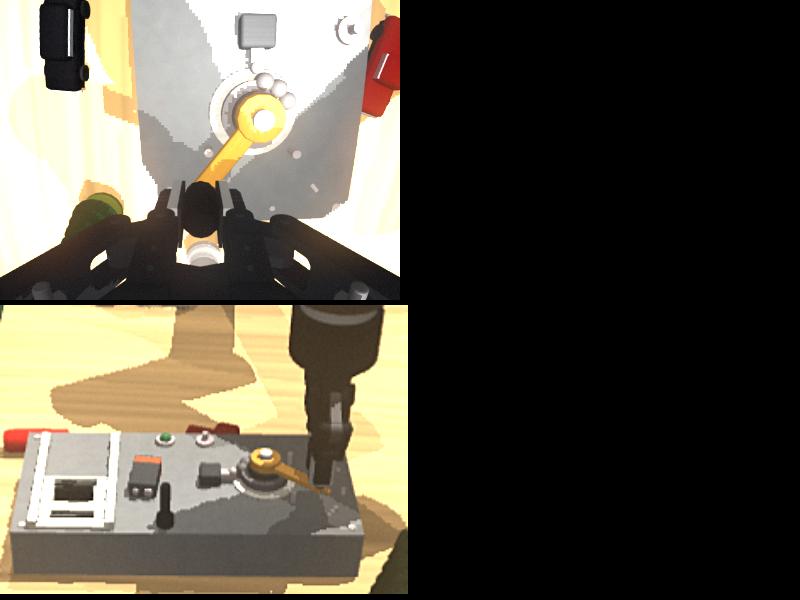

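The knob is gripped at crop (203,210), with the arm swung to the third-notch side. The TCP angle about the pivot is 1.40 rad and the cover is home. I'll hold briefly and hand in.

```bash
python3 -m pendant '[[0,0,0,0,0,0,0.012],[0,0,0,0,0,0,0.012],[0,0,0,0,0,0,0.012],[0,0,0,0,0,0,0.012],[0,0,0,0,0,0,0.012],[0,0,0,0,0,0,0.012]]' && python3 -c "
from bench import arm
print(arm.job_done())"
```

```text
clock: 15.75
position: [588.3, 174.6, 113.9]
ee_rot: [0.725, -0.689, -0.001, 0.0]
contact_force: [-3.7, 1.3, 7.2]
gripper_width: 18.2
grasp_force: 59.0
the job is handed in; nothing more can be done
None
```

The cover is fully home, and the gripper is holding the knob in the third notch at about 1.40 rad with a 59 N grip; I handed the job in at 15.75 s, but no verdict came back.

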